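# Show a helper which ring cutter goes in which container

### The job

Show the new kitchen helper where to put the middle-sized of the three ring cutters away. Point straight down at that cutter with the fingertips about 3 cm above the middle of its rim and stay there for two seconds, then rise clear and point in the same way at the round steel bowl, fingertips about 3 cm above the middle of its mouth, and finish there, still pointing. Only point: touch nothing, and do not dip down over the other two cutters or the clear tub.

Things in the scene. Friction and masses are not known exactly. Their poses are not given: they have to be found in the camera images.
- cutter_medium: the middle-sized ring cutter, the first thing to point at: open tinned-steel ring, plain metal, standing upright on the worktop with its wider rolled rim up; 52 mm across, 34 mm high; origin at the centre of its underside, z up; loose, weighs about 40 g
- cutter_large: the largest ring cutter, not to be pointed at: open tinned-steel ring, plain metal, standing upright on the worktop with its wider rolled rim up; 70 mm across, 34 mm high; origin at the centre of its underside, z up; loose, weighs about 30 g
- cutter_small: the smallest ring cutter, not to be pointed at: open tinned-steel ring, plain metal, standing upright on the worktop with its wider rolled rim up; 38 mm across, 32 mm high; origin at the centre of its underside, z up; loose, weighs about 50 g
- steel_bowl: round open mixing bowl of plain steel, the second thing to point at: 150 mm across its rim, rim 64 mm above the worktop; origin at the centre of its underside, z up; loose, about 200 g
- clear_tub: rectangular open tub of clear plastic with a few small sugar scraps fixed on its floor, not to be pointed at: 110 x 150 mm and 86 mm high; origin at the centre of its underside, its long side along its own y, z up; loose, about 200 g

How it is judged:
On the way, in this order (a step that is already met when the one before it is completed fails the run):
1. the fingers point down at the middle-sized cutter from close above and stay there for 1 s: TCP within 22 mm of its centre in plan, 50 to 112 mm above the worktop (horizontal distance between the grasp point and cutter_medium below 0.022 m and height (world z) of the grasp point between 0.05 and 0.112 m and angle between the grasp point's own z axis and vertical above 2.44 rad), for 1 s.
2. the fingers point down at the steel bowl from close above and stay there for 0.5 s (horizontal distance between the grasp point and steel_bowl below 0.035 m and height (world z) of the grasp point between 0.075 and 0.143 m and angle between the grasp point's own z axis and vertical above 2.44 rad), for 0.5 s.
At the end, for the whole second after the job is handed in: Tool within 40 degrees of straight down, TCP within 35 mm of the bowl's centre in plan and 75 to 143 mm above the worktop (fingertips up to 60 mm over the rim); the cutters, bowl and tub within 8 mm of where they started (all of step 2 and distance of each of cutter_large, cutter_medium, cutter_small, steel_bowl, clear_tub from where it was at the start of the episode below 0.008 m); the robot touches nothing.
It fails at once if the robot touches anything (contact force between any of the arm, the fingers and anything else above 0.3 N).
It fails at once if a cutter, the bowl or the tub is moved by more than 8 mm (distance of any of cutter_large, cutter_medium, cutter_small, steel_bowl, clear_tub from where it was at the start of the episode above 0.008 m).
It fails at once if the TCP dips within 30 mm in plan of the centre of the largest or smallest cutter, lower than 112 mm above the worktop, or of the clear tub, lower than 160 mm ((horizontal distance between the grasp point and cutter_large below 0.03 m and height (world z) of the grasp point below 0.112 m) or (horizontal distance between the grasp point and cutter_small below 0.03 m and height (world z) of the grasp point below 0.112 m) or (horizontal distance between the grasp point and clear_tub below 0.03 m and height (world z) of the grasp point below 0.16 m)).
It also fails if it takes over 37 s, if anything falls off the work surface, if the arm or the gripper's body presses on something with over 40 N, if the wrist force passes 120 N, or if a joint passes its speed limit or range.

### The arm

A 7-joint arm with a two-finger parallel gripper is mounted at the origin on the work surface; the furniture and walls round the work are solid. World frame = base frame: x ahead of the robot, y to its left, z up, the work surface at z = 0. Lengths are in m, angles in rad, forces in N, time in s.
With the tool pointing down it reaches from about 0.425 to 0.925 m from the base axis. Payload 6.8 kg.
Tool frame: the origin (TCP) lies between the finger pads, 19 mm behind the fingertips; this is the grasp point; z points along the fingers, y is the line along which they close (so a half turn about z gives the same grasp; the last joint's range is limited). The gripper opens to 85 mm and grips with 20 to 120 N. Pads are 22 mm wide; open, the fingers measure 114 mm over their backs; the gripper's body (76 mm by 85 mm) begins 54 mm behind the grasp point. The pads swing forward as they close: fully open they stand 13 mm farther back than shut.
Start: joints at [-1.258, 0.477, 0.022, 1.555, -0.011, 1.109, -0.083], TCP at [0.276, 0.616, 0.25] pointing down, gripper open.
Joint ranges: [-2.96, 2.96], [-0.34, 2.1], [-1.41, 1.46], [0.24, 2.44], [-1.37, 4.51], [0.17, 1.92], [-2.96, 2.96]. Speed limits (rad/s): [2.39, 2.39, 3.14, 3.14, 3.14, 3.14, 3.14].

### API

Orientations are given as a unit quaternion [w, x, y, z].
In Python, from cell import env, cam, inverse_kinematics gives the robot as it stands (env), with the cameras (cam) and the kinematics as plain functions. Calls block until the motion is done:
- env.reach(position, orientation): joint-space move of the TCP to a pose.
- env.movel(position, velocity=0.15, rot=None, stop_force=None): straight line of the TCP; rot=None keeps the orientation; velocity is the mean speed in m/s. With stop_force (N) it stops when the force on the tool has changed by that much, and returns True; else False.
- env.goto_joints(angles): joint-space move.
- env.grip(opening, f_grip=None): finger opening in m; f_grip is the grip in N (None keeps the last); returns when the fingers have stopped.
- env.dwell(seconds).
- inverse_kinematics(position, orientation): joint angles nearest the present ones, or None.
- cam.camera(name): name is "scene" or "top" or "wrist"; returns the picture (480x640x3 uint8, blue, green, red); there is no depth.
- cam.calibration(name): a dict with "fx", "fy", "cx", "cy" (pixels), "k1" (the pictures are not rectified: a ray, as slopes to the right and down, at radius r is drawn at 1 + k1 r^2 times it, then the intrinsics apply), "rvec" (rotation vector, rad) and "tvec" (3), from world to camera coordinates, as OpenCV has them. Camera axes: x right, y down, z forward; pixel columns grow to the right and rows downward; lengths in m; the calibration is good to about 2 mm. A picture is of the moment at which its call begins: read the wrist's pose just before it. calibration takes no time and is no camera call; for the wrist camera it gives the pose at the moment of the call.
A pose or a line that the arm cannot do raises env.PlanningError and nothing moves.
- env.job_done(): hands the job in; it is judged then, once.
Readings, each from a call of its own:
- env.get_time(): time.
- env.get_qpos(): joint angles.
- env.get_joint_velocities(): joint speeds.
- env.get_joint_torque(): joint torques, N m.
- env.get_tcp_pos(): TCP position.
- env.get_orientation(): TCP orientation.
- env.get_force(): force on the tool from outside, world axes, zero at the start.
- env.get_torque(): the same for the moment, N m.
- env.get_opening(): finger opening in m.
- env.get_gripper_force(): force on a finger pad.
Only numpy, scipy, OpenCV 4.12 (cv2) and the standard library are available. Lean on these libraries where they do the work, as an engineer would, in place of code of your own. Each camera call takes 0.05 s, during which the arm holds its last target. There are 200 camera calls.

## Working session

There is one attempt and no reset: what is moved stays moved. The work goes in short steps, each a Python script; the robot and the scene stay as the last script left them, time stands still between calls to the robot, and variables do not carry over. Pictures are saved under pics/ and viewed, at most 10 in all, crops included, and the job is handed in when it is done.

```bash
mkdir -p pics; cat > h.py <<'E'
import numpy as np, cv2
from cell import env, cam, inverse_kinematics
def ray(name,uv,z):
    c=cam.calibration(name); R=cv2.Rodrigues(np.array(c["rvec"],float))[0]; t=np.array(c["tvec"],float).ravel()
    d=np.array([(uv[0]-c["cx"])/c["fx"],(uv[1]-c["cy"])/c["fy"]]); s=d.copy()
    for _ in range(20): s=d/(1+c["k1"]*(s@s))
    o=-R.T@t; v=R.T@np.array([s[0],s[1],1]); return o+v*(z-o[2])/v[2]
E
python3 - <<'E'
from h import *
for n in("top","scene"):
    cv2.imwrite(f"pics/{n}0.png",cam.camera(n)); print(cam.calibration(n))
print(env.get_time(),env.get_orientation())
E
```

```text
{'fx': 471.1988295337023, 'fy': 471.1988295337023, 'cx': 318.1099709915446, 'cy': 236.37422683869102, 'k1': -0.11514543623260855, 'rvec': array([ 2.18619953, -2.16168721,  0.10919914]), 'tvec': array([0.10345794, 0.51161551, 0.99732735])}
{'fx': 438.84268969901933, 'fy': 438.84268969901933, 'cx': 317.32629785581423, 'cy': 237.08686687501154, 'k1': 0.016730017394164704, 'rvec': array([ 1.29913101, -2.21305305,  0.98243358]), 'tvec': array([0.35271395, 0.29839967, 0.63903653])}
0.1 [-9.79695854e-05  2.08840128e-01  9.77949459e-01 -8.04475231e-04]
```

View pics/top0.png

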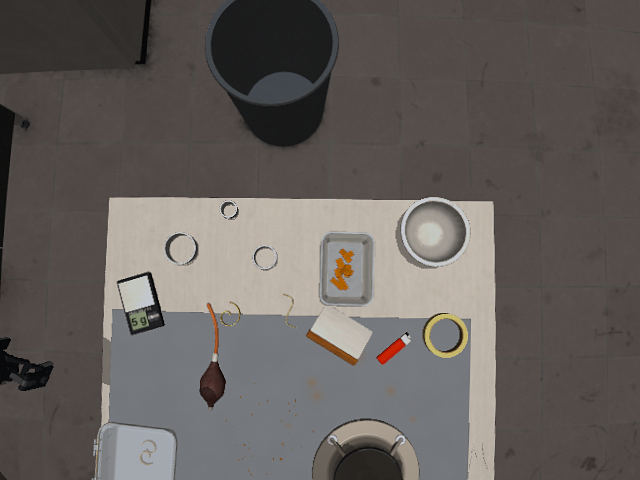

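View pics/scene0.png

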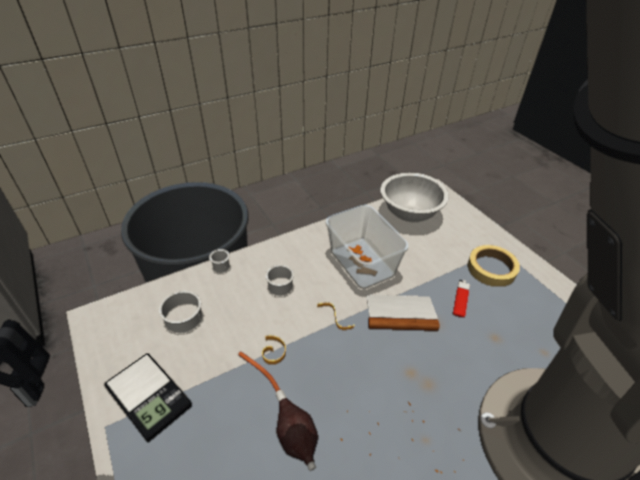

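The top view shows the large cutter at about (181,249), the small one at (230,210), the medium one at (265,258), the tub at (346,268) and the bowl at (435,232). The scene view shows the same layout. I'll enlarge it next to read the rims precisely.

```bash
python3 - <<'E'
from h import *
im=cv2.imread("pics/top0.png"); 
a=cv2.resize(im[190:290,160:290],None,fx=6,fy=6,interpolation=cv2.INTER_CUBIC); cv2.imwrite("pics/c1.png",a)
P={"L":((181,249),.034,(165,197)),"S":((229.5,210),.032,(221,238)),"M":((265,258),.034,(253,278)),"B":((435,232),.064,(401,469)),"tubrim":((346,268),.086,(320,374))}
for k,(uv,z,(a,b)) in P.items(): print(k,ray("top",uv,z).round(4),"width",np.linalg.norm(ray("top",(a,uv[1]),z)-ray("top",(b,uv[1]),z)).round(4))
for k,uv,z in (("L",(182,303),.034),("S",(220,255),.032),("M",(280,273),.034),("B",(414,193),.064)): print("scene",k,ray("scene",uv,z).round(4))
E
```

```text
L [0.4787 0.4052 0.034 ] width 0.0705
S [0.565  0.3023 0.032 ] width 0.0372
M [0.4617 0.2224 0.034 ] width 0.0537
B [ 0.5187 -0.1364  0.064 ] width 0.1454
tubrim [0.4407 0.0522 0.086 ] width 0.1096
scene L [0.485  0.4045 0.034 ]
scene S [0.5681 0.304  0.032 ]
scene M [0.4666 0.2225 0.034 ]
scene B [ 0.5146 -0.131   0.064 ]
```

View pics/c1.png

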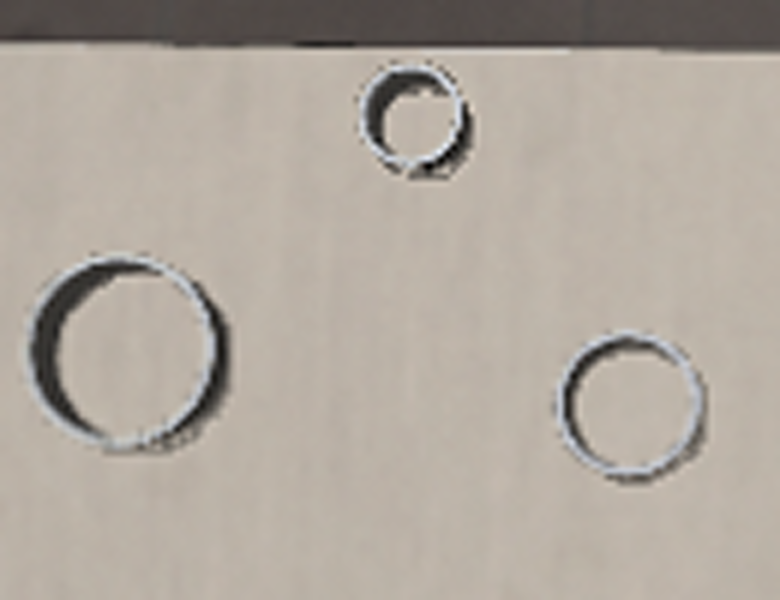

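The crop puts the medium rim's centre at (265.0, 257.2) in the full image. Rim widths match the given sizes, and the top and scene views agree to about 5 mm. I'll bring the fingers nearly together and go to the medium cutter at (0.4645, 0.2225).

```bash
python3 - <<'E'
from h import *
env.grip(0.012)
env.movel([.4645,.2225,.25],velocity=.15)
env.movel([.4645,.2225,.083],velocity=.08)
print(env.get_time(),env.get_tcp_pos(),env.get_orientation(),env.get_qpos())
cv2.imwrite("pics/m.png",np.hstack([cv2.resize(cam.camera("top")[190:290,160:290],(390,300)),cv2.resize(cam.camera("scene")[180:330,140:335],(390,300))]))
E
```

```text
6.075 [0.46468201 0.22260476 0.08329372] [1.97408531e-04 2.08893166e-01 9.77938418e-01 2.39920779e-04] [-0.6873478   0.4526489   0.14781301  2.07669733 -0.11138814  0.61886019
  0.68649086]
```

View pics/m.png

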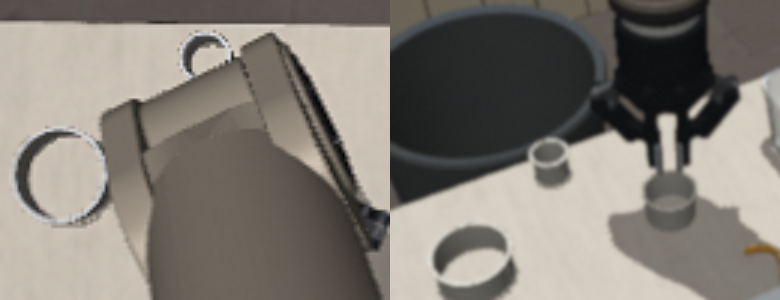

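In the scene half (right), the fingertips at about (670,165) hang centred just above the medium cutter's rim at (670,185). The arm hides that cutter in the top half. The other cutters are undisturbed, so I'll hold here, then rise and go to the bowl.

```bash
python3 - <<'E'
from h import *
env.dwell(2.1)
env.movel([.4645,.2225,.26],velocity=.12)
env.movel([.517,-.134,.26],velocity=.15)
env.movel([.517,-.134,.113],velocity=.08)
env.dwell(0.8)
print(env.get_time(),env.get_tcp_pos(),env.get_orientation(),env.get_force())
cv2.imwrite("pics/b.png",cam.camera("scene"))
E
```

```text
15.2333 [ 0.51700226 -0.13400525  0.11298553] [-1.45237376e-05  2.08868316e-01  9.77943775e-01  8.01704769e-06] [ 0.42948953 -0.33824983 -0.24314868]
```

View pics/b.png

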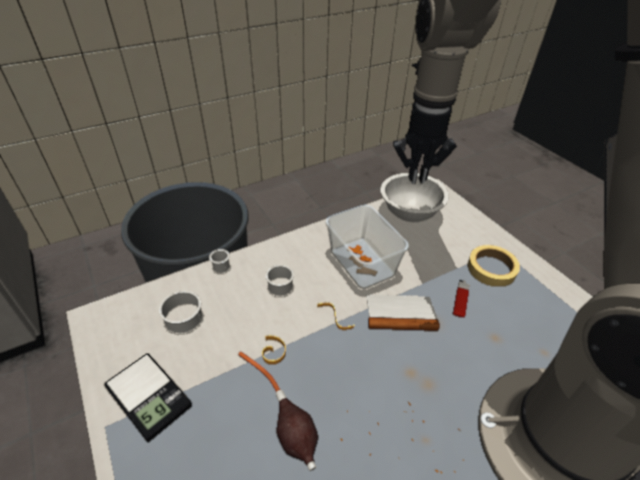

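The fingertips, at about (418,178), are centred over the bowl mouth at (414,193), and nothing has moved. I'm handing in.

```bash
python3 -c "
from cell import env, cam, inverse_kinematics
print(env.job_done())"
```

```text
the job is handed in; nothing more can be done
None
```

The arm pointed at the medium cutter for just over two seconds, then rose and finished pointing at the steel bowl; the pictures show nothing moved, and the job is handed in (no verdict was returned).

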